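Close and lock the shelf-lighting control box

ROBOT

A 7-joint arm with a two-finger parallel gripper is mounted at the origin on the work surface. World frame = base frame: x ahead of the robot, y to its left, z up, the work surface at z = 0. Lengths are in m, angles in degrees, forces in N, time in s.
With the tool pointing down it reaches from about 0.425 to 0.875 m from the base axis. Payload 4.7 kg.
Tool frame: the origin (TCP) lies midway between the tips of the shut fingers; the grasp point (between the pads) lies 19 mm behind it (env.grip_depth is the distance from the TCP to the grasp point, in m); z points along the fingers, y is the line along which they close (so a half turn about z gives the same grasp; the last joint's range is limited). The gripper opens to 87 mm and grips with 3 to 60 N. Pads are 19 mm wide; open, the fingers measure 117 mm over their backs; the gripper's body (75 mm by 190 mm) begins 51 mm behind the grasp point.
Start: joints at [73.917, 18.392, -4.016, 83.108, 1.295, 78.541, -3.26], TCP at [0.189, -0.622, 0.223] pointing down, gripper open.
Joint ranges: [-163.93, 163.93], [-17.29, 119.83], [-79.2, 71.16], [3.27, 140.29], [-89.18, 269.18], [5.43, 117.66], [-154.24, 154.24]. Speed limits (degrees/s): [147.25, 147.25, 180, 180, 180, 180, 180].

INTERFACE

Orientations are given as [roll, pitch, yaw] about the fixed x, y, z axes, in that order (R = Rz(yaw) Ry(pitch) Rx(roll)).
In Python, from cell import get_obs, optics, env, nets gives the robot as it stands.
- The arm moves only by the shell command python3 -m creep 'ROWS' [FORCE]. ROWS is JSON, a list of rows, each an object of numbers: "wx", "wy", "wz": the turn, a rotation vector about the tool's x, y, z in degrees; "tx", "ty", "tz": the shift along the tool's x, y, z in mm; "gripper": the opening, from -1 (shut) to 1 (fully open). A call has 1 to 5 rows; each row is the pose to reach, as a shift and turn from the pose commanded when the call began, along the tool's axes at that moment; what a row does not reach only later rows make up. A row lasts 1/12 s, in which the tool goes at most 41.7 mm and 7.16 degrees, less where a joint would pass 70% of its speed; a pose out of reach is approached as far as the arm can. A call with a gripper value outside its range is refused whole. The fingers move at their own pace and stop on an object; FORCE is the grip in N (left out, the last holds). Time passes only in rows, so rows that repeat a pose let the fingers close. It gives the time, the measured TCP pose, the force, the opening and the grip force at its end, in the units of the state.
- get_obs(): the state, without advancing time (a new reading comes with each control period).
- optics.read_camera(name): name is "scene" or "top" or "wrist"; returns (picture, depth): 400x640x3 uint8, red, green, blue; 400x640 float32, m along the optical axis (not along the pixel's ray), 0 where there is no reading.
- optics.camera_info(name): a dict with "fovy" (degrees; the focal length in pixels is half the picture's height over the tangent of half this angle, whatever the lens; pixels are square), "cx", "cy" (the principal point, pixels), "k1" (the pictures are not rectified: a ray, as slopes to the right and down, at radius r is drawn at 1 + k1 r^2 times it, then the intrinsics apply), "R" (3x3) and "t" (3): a world point X has camera coordinates R X + t; the wrist camera has in their place "tool_from_camera" (4x4, takes a point from camera to tool coordinates, whose origin is the TCP and whose axes are the flange's). Camera axes: x right, y down, z forward; pixel columns grow to the right and rows downward; lengths in m; the calibration is good to about 2 mm. A picture is of the moment at which its call begins: read the wrist's pose just before it. camera_info takes no time and is no camera call.
- env.sign_off(): hands the job in; it is judged then, once.
Trained networks look in the newest picture that a camera, given by its name, has taken for a name from the list of things; names that differ only in an ending like _2 or _b are one class to them, and where a whole thing is asked for, a point or a joint stands for the part that bears it (a point fixed in the world has none). Each returns a list of dicts, best first, with "confidence" (0 to 1); they miss things now and then, are a little off and sometimes report something else, mostly with a low value. They report only what shows in the picture. A call takes as long as a camera call.
- nets.look_for(query, camera): "point" ([x, y, z] in m, in world coordinates, good to about 4 mm: the middle of the surface that is visible of it).
- nets.place_of(query, camera): "point" ([x, y, z] in m, in world coordinates, good to about 4 mm: a listed point, or the origin of a listed thing).
The state is a dict: "time_s": time; "qpos": joint angles; "joint_velocities": joint speeds; "effort": joint torques, N m; "tool_pos": TCP position; "tool_rot": TCP orientation; "force": force on the tool from outside, world axes, zero at the start; "wrist_torque": the same for the moment, N m; "grip_width": finger opening in m; "grasp_force": force on a finger pad.
Only numpy, scipy, OpenCV 4.12 (cv2) and the standard library are available. Lean on these libraries where they do the work, as an engineer would, in place of code of your own. Each camera call takes 0.05 s, during which the arm holds its last target. There are 200 camera calls.

TASK

The cover of the shelf-lighting control box on the shop counter has been left ajar. Push the cover down with the fingertips, then set a fingertip in the slot of its fastener and turn the fastener a quarter turn clockwise until the cover is locked down tight and the slot points straight at the cover's free edge. Do it with the fingertips alone, without grasping anything or lifting the cover any further, and leave the bottle, carton tube, glass and screwdriver where they are.

Things in the scene. Friction and masses are not known exactly. Their poses are not given: they have to be found in the camera images.
- control_box: Grey steel control box for the shelf lights, fixed on the counter on rubber feet: 240 mm deep (its x), 288 mm wide (its y), rim 86 mm up. Origin: centre of its underside, on the counter. x points from the cover's free edge to its hinges, y to the left of that, z up; the free edge is on the robot's side. The hinge line is parallel to y, 118 mm beyond the centre, 86 mm up.
- cover (a joint): Angle of the grey cover, rad: 0 fully down, growing as its free edge rises; 0.18 to 0.28 at the start. 242 mm from hinge line to free edge, 288 wide, 12 thick. It stays where left; about 2 N moves it. In the last 5 mm a springy seal under the free edge resists: fully down takes about 10 N at the fastener; let go unlocked, it springs back to about 0.017 (edge 4 mm up).
- cover_edge (a point): Middle of the cover's free edge, on its top face (98 mm above the counter when fully down). Moves with the cover: x towards the hinges along the cover, y left along the edge, z out of the top face. The plain top face 60 to 130 mm to either side of this point, up to 200 mm towards the hinges, is free to be pushed on.
- slot (a point): Centre of the fastener, level with its top face: metal turn-disc, 76 mm in diameter, in a 92 mm square black surround (2 mm above the cover), on the cover's middle line, 64 mm from the free edge; 101 mm above the counter when fully down. A finger slot 30 mm wide, 15 mm deep, flat-floored runs right across it (76 mm). Axes turn with the disc: y along the slot, x across, z out.
- fastener (a joint): Turn of the disc, rad: 0 unlocked (slot parallel to the free edge), growing clockwise from above to a stop at 1.571, locked (slot square to the edge); 0 to 0.3 at the start. Turns lightly. With the edge at most about 5 mm up its cam runs under a ramped keeper and draws the cover down (up to 10 N on the slot's wall); turned past 0.6 with the cover higher, it lands on the keeper: turn back.
- whisky: Bystander: amber whisky bottle, 76 mm in diameter, 270 mm tall, standing. Origin: centre of its underside.
- tube: Bystander: green carton tube with metal ends, 91 mm in diameter, 217 mm tall, standing. Origin: centre of its underside.
- glass: Bystander: clear nosing glass, 64 mm in diameter, 109 mm tall, standing. Origin: centre of its underside.
- driver: Bystander: screwdriver with a black handle, 190 mm long, lying along its x. Origin: underside of its middle.

How it is judged (in metres and radians):
On the way, in this order (a step that is already met when the one before it is completed fails the run):
1. the cover is pushed down onto its seal (free edge within about 6 mm of fully down) (value of joint cover below 0.025 rad), for 0.1 s.
2. the fastener is turned to its locked end with the cover down (value of joint fastener above 1.4 rad and value of joint cover below 0.008 rad), for 0.2 s.
At the end, for the whole second after the job is handed in: The cover is fully down (below 0.008 rad, free edge within 2 mm) and kept there by the fastener, which is turned beyond 1.4 rad of its 1.571 rad; both at rest; the four bystanders within 20 mm of where they were (all of step 2 and velocity of joint fastener between -0.05 and 0.05 rad/s and velocity of joint cover between -0.05 and 0.05 rad/s and distance of each of whisky, tube, glass, driver from where it was at the start of the episode below 0.02 m); the robot touches nothing.
It fails at once if the cover is lifted further open (past 0.30 rad) (value of joint cover above 0.3 rad).
It fails at once if a bystander is lifted, pushed aside by more than 20 mm or knocked over (distance of any of whisky, tube, glass, driver from where it was at the start of the episode above 0.02 m or angle between any of whisky, tube, glass's own z axis and vertical above 0.3 rad).
It also fails if it takes over 45 s, if anything falls off the work surface, if the arm or the gripper's body presses on something with over 40 N, if the wrist force passes 120 N, or if a joint passes its speed limit or range.

## Working session

There is one attempt and no reset: what is moved stays moved. The work goes in short steps, Python scripts to look and compute and a shell command to move; the robot and the scene stay as the last step left them, time stands still between calls to the robot, and variables do not carry over. Pictures are saved under pics/ and viewed, at most 10 in all, crops included, and the job is handed in when it is done.

```bash
mkdir -p pics; ls
python3 - <<'E'
from cell import get_obs, optics, env, nets
import cv2, numpy as np
o=get_obs(); print(o['time_s'],o['tool_pos'],o['tool_rot'],o['grip_width'])
ims=[]
for c in ['scene','top']:
    p,d=optics.read_camera(c); ims.append(p[:,:,::-1])
    for q in ['control_box','cover_edge','slot','whisky','tube','glass','driver']:
        r=nets.place_of(q,c); print(c,q,[(np.round(x['point'],3).tolist(),round(x['confidence'],2)) for x in r[:2]])
    np.savez(f'/tmp/{c}.npz',p=p,d=d)
cv2.imwrite('pics/scene.png',ims[0]);cv2.imwrite('pics/top.png',ims[1])
E
```

```text
pics
0.0 [ 0.18864251 -0.62144482  0.22146061] [-1.79890431e+02  7.09427996e-03  1.68918077e+01] 0.08712903238323795
scene control_box [([0.519, -0.138, 0.0], 0.84)]
scene cover_edge [([0.406, -0.128, 0.154], 0.87), ([0.606, 0.422, 0.005], 0.34)]
scene slot [([0.466, -0.131, 0.138], 0.53), ([0.608, 0.417, 0.0], 0.49)]
scene whisky [([0.455, 0.416, 0.003], 0.97)]
scene tube [([0.607, 0.421, 0.002], 0.63)]
scene glass [([0.61, -0.424, 0.003], 0.7)]
scene driver [([0.386, -0.448, 0.0], 0.69), ([0.468, -0.134, 0.141], 0.26)]
top control_box [([0.522, -0.14, -0.005], 0.59)]
top cover_edge [([0.406, -0.129, 0.153], 0.76)]
top slot [([0.463, -0.135, 0.137], 0.97)]
top whisky [([0.454, 0.414, -0.001], 0.72)]
top tube [([0.61, 0.415, -0.002], 0.84)]
top glass [([0.601, -0.423, -0.001], 0.64)]
top driver [([0.384, -0.452, -0.001], 0.52)]
```

View pics/top.png

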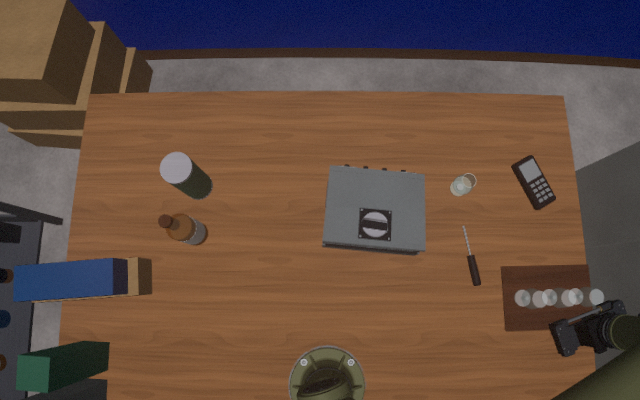

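View pics/scene.png

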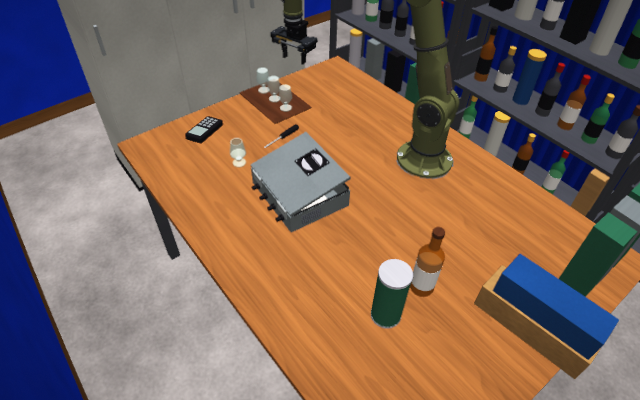

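The top view shows the box at about (375,208) with the disc at (375,224) and the slot nearly parallel to the free edge, which runs (323,243)-(425,250). In the scene view the cover is ajar and the bystanders are well clear. Next I fit the yaw and cover plane.

```bash
cat > h.py <<'E'
import numpy as np, cv2
from scipy.spatial.transform import Rotation as Rt
from cell import get_obs, optics, env, nets
def cloud(name,p,d,o=None):
    c=optics.camera_info(name); h,w=d.shape; f=h/2/np.tan(np.radians(c['fovy'])/2)
    v,u=np.mgrid[:h,:w].astype(float)
    K=np.array([[f,0,c['cx']],[0,f,c['cy']],[0,0,1]])
    s=cv2.undistortPoints(np.stack([u,v],-1).reshape(-1,1,2),K,np.array([c['k1'],0,0,0])).reshape(h,w,2)
    X=np.dstack([s[...,0]*d,s[...,1]*d,d]).astype(float)
    if name=='wrist':
        T=np.array(c['tool_from_camera']); X=X@T[:3,:3].T+T[:3,3]
        return X@Rt.from_euler('xyz',o['tool_rot'],degrees=True).as_matrix().T+o['tool_pos']
    return (X-np.array(c['t']))@np.array(c['R'])
def cover(X,ok,p):
    """tilt, yaw, hinge-side fit of the cover's top face"""
    m=ok&(abs(X[...,0]-.52)<.17)&(abs(X[...,1]+.135)<.19)&(X[...,2]>.088)&(X[...,2]<.18)
    P=X[m]
    for _ in range(4):
        A=np.c_[P[:,:2],np.ones(len(P))]; k=np.linalg.lstsq(A,P[:,2],rcond=None)[0]
        r=P[:,2]-A@k; P=P[abs(r)<max(.003,1.5*r.std())]
    yaw_g=np.degrees(np.arctan2(-k[1],-k[0])); tilt=np.arctan(np.hypot(k[0],k[1]))
    (c,s,a)=cv2.minAreaRect((P[:,:2]*1000).astype(np.float32))
    print('plane',k.round(4),'tilt',tilt.round(3),'yaw from tilt',yaw_g.round(2),'rect',np.round(c,1),np.round(s,1),round(a,2),len(P))
E
python3 - <<'E'
from h import *
for n in ['top','scene']:
    z=np.load(f'/tmp/{n}.npz'); X=cloud(n,z['p'],z['d']); cover(X,z['d']>0,z['p'])
E
python3 -m creep '[{"tz":-30,"wz":-7},{"tz":-40,"wz":-14},{"tz":-40,"wz":-21},{"tz":-40,"wz":-28},{"tz":-40,"wz":-35}]'
```

```text
plane [-0.2252  0.0198  0.2452] tilt 0.222 yaw from tilt -5.01 rect [ 520.  -138.8] [290.1 238.8] 84.64 6166
plane [-0.2203  0.027   0.2428] tilt 0.218 yaw from tilt -6.98 rect [ 524.7 -138.9] [291.9 241.2] 85.37 2906validation failed for argument at $[0]...
```

```bash
python3 -m creep '[{"wx":0,"wy":0,"wz":-7,"tx":0,"ty":0,"tz":-30,"gripper":1},{"wx":0,"wy":0,"wz":-14,"tx":0,"ty":0,"tz":-40,"gripper":1},{"wx":0,"wy":0,"wz":-21,"tx":0,"ty":0,"tz":-40,"gripper":1},{"wx":0,"wy":0,"wz":-28,"tx":0,"ty":0,"tz":-40,"gripper":1},{"wx":0,"wy":0,"wz":-35,"tx":0,"ty":0,"tz":-40,"gripper":1}]'; python3 -c "
from cell import get_obs; o=get_obs(); print(o['tool_pos'],o['tool_rot'],o['qpos'])"
```

```text
time_s: 1.22
tool_pos: [0.1889, -0.6221, 0.263]
tool_rot: [180.0, 0.0, 52.2]
force: [-0.4, 0.7, -0.7]
grip_width: 0.0872
grasp_force: 0.0
[ 0.18889217 -0.62212256  0.26302608] [1.79964727e+02 3.09571786e-02 5.22393780e+01] [77.27230977 17.76725867 -8.39322278 79.44868257  2.58052017 82.92337577
 31.19743313]
```

```bash
cat >> h.py <<'E'
def go(x,y,z,yaw):
    o=get_obs(); R=Rt.from_euler('xyz',o['tool_rot'],degrees=True).as_matrix()
    d=R.T@(np.array([x,y,z])-o['tool_pos'])*1000
    w=(yaw-o['tool_rot'][2]+180)%360-180
    print('t',round(o['time_s'],2),'pos',o['tool_pos'].round(4),'rot',np.round(o['tool_rot'],1),'F',np.round(o['force'],1),'q7',round(o['qpos'][6],1),'-> shift',d.round(1),'wz',round(-w,1))
E
python3 -m creep '[{"wx":0,"wy":0,"wz":-7,"tx":40,"ty":-3,"tz":0,"gripper":-1},{"wx":0,"wy":0,"wz":-14,"tx":80,"ty":-6,"tz":0,"gripper":-1},{"wx":0,"wy":0,"wz":-21,"tx":120,"ty":-10,"tz":0,"gripper":-1},{"wx":0,"wy":0,"wz":-28,"tx":160,"ty":-13,"tz":0,"gripper":-1},{"wx":0,"wy":0,"wz":-35,"tx":200,"ty":-16,"tz":0,"gripper":-1}]' >/dev/null; python3 -c "
from h import *; go(.449,-.223,.25,175)"
```

```text
t 1.63 pos [ 0.3004 -0.4531  0.2627] rot [180.    0.   87.2] F [ 0.2 -0.7  0.2] q7 49.5 -> shift [237.  137.3  12.6] wz -87.8
```

```bash
python3 -m creep '[{"wx":0,"wy":0,"wz":-7,"tx":34,"ty":20,"tz":2,"gripper":-1},{"wx":0,"wy":0,"wz":-14,"tx":68,"ty":40,"tz":4,"gripper":-1},{"wx":0,"wy":0,"wz":-21,"tx":102,"ty":60,"tz":6,"gripper":-1},{"wx":0,"wy":0,"wz":-28,"tx":136,"ty":80,"tz":8,"gripper":-1},{"wx":0,"wy":0,"wz":-35,"tx":170,"ty":100,"tz":10,"gripper":-1}]' >/dev/null; python3 -c "
from h import *; go(.449,-.223,.25,175)"
```

```text
t 2.05 pos [ 0.4095 -0.2887  0.2528] rot [-1.800e+02  1.000e-01  1.222e+02] F [ 0.4 -0.2  0.6] q7 64.3 -> shift [34.5 68.5  2.8] wz -52.8
```

```bash
python3 -m creep '[{"wx":0,"wy":0,"wz":-7,"tx":12,"ty":23,"tz":0,"gripper":-1},{"wx":0,"wy":0,"wz":-14,"tx":24,"ty":46,"tz":0,"gripper":-1},{"wx":0,"wy":0,"wz":-21,"tx":34,"ty":68,"tz":3,"gripper":-1},{"wx":0,"wy":0,"wz":-28,"tx":34,"ty":68,"tz":3,"gripper":-1},{"wx":0,"wy":0,"wz":-35,"tx":34,"ty":68,"tz":3,"gripper":-1}]' >/dev/null
python3 -m creep '[{"wx":0,"wy":0,"wz":-7,"tx":0,"ty":0,"tz":0,"gripper":-1},{"wx":0,"wy":0,"wz":-14,"tx":0,"ty":0,"tz":0,"gripper":-1},{"wx":0,"wy":0,"wz":-18,"tx":0,"ty":0,"tz":0,"gripper":-1},{"wx":0,"wy":0,"wz":-18,"tx":0,"ty":0,"tz":0,"gripper":-1}]' >/dev/null
python3 - <<'E'
from h import *
go(.449,-.223,.11,175)
o=get_obs(); p,d=optics.read_camera('wrist'); np.savez('/tmp/w1.npz',p=p,d=d); cv2.imwrite('pics/w1.png',p[:,:,::-1])
X=cloud('wrist',p,d,o); cover(X,d>0,p)
print(d[d>0].min())
for q in ['slot','cover_edge']: print(q,[(np.round(r['point'],3).tolist(),round(r['confidence'],2)) for r in nets.place_of(q,'wrist')[:2]])
E
```

```text
t 2.8 pos [ 0.4486 -0.2256  0.2497] rot [-180.    0.  175.] F [ 0.   0.5 -0.2] q7 108.5 -> shift [ -0.2   2.7 139.7] wz -0.0
plane [-0.2275  0.0222  0.2462] tilt 0.225 yaw from tilt -5.57 rect [ 501.9 -137. ] [289.5 197.7] 84.47 37710
0.05000402
slot [([0.469, -0.13, 0.14], 0.76)]
cover_edge [([0.405, -0.128, 0.149], 0.98)]
```

View pics/w1.png

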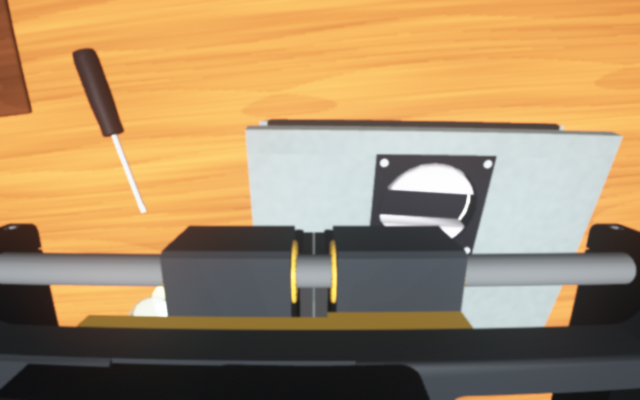

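The wrist view shows the disc at (435,200), its slot almost parallel to the free edge, and the fingertips over plain cover to one side. Pushing down here.

```bash
python3 -m creep '[{"wx":0,"wy":0,"wz":0,"tx":0,"ty":0,"tz":40,"gripper":-1},{"wx":0,"wy":0,"wz":0,"tx":0,"ty":0,"tz":80,"gripper":-1},{"wx":0,"wy":0,"wz":0,"tx":0,"ty":0,"tz":105,"gripper":-1},{"wx":0,"wy":0,"wz":0,"tx":0,"ty":0,"tz":120,"gripper":-1},{"wx":0,"wy":0,"wz":0,"tx":0,"ty":0,"tz":135,"gripper":-1}]'
python3 -m creep '[{"wx":0,"wy":0,"wz":0,"tx":0,"ty":0,"tz":5,"gripper":-1},{"wx":0,"wy":0,"wz":0,"tx":0,"ty":0,"tz":10,"gripper":-1},{"wx":0,"wy":0,"wz":0,"tx":0,"ty":0,"tz":14,"gripper":-1},{"wx":0,"wy":0,"wz":0,"tx":0,"ty":0,"tz":16,"gripper":-1},{"wx":0,"wy":0,"wz":0,"tx":0,"ty":0,"tz":16,"gripper":-1}]'
```

```text
time_s: 3.37
tool_pos: [0.4475, -0.2253, 0.1131]
tool_rot: [180.0, -0.1, 174.8]
force: [-1.0, 0.1, 3.0]
grip_width: 0.0004
grasp_force: 1.0
time_s: 3.78
tool_pos: [0.4485, -0.2257, 0.0992]
tool_rot: [-180.0, -0.0, 174.9]
force: [-2.0, 0.3, 3.7]
grip_width: 0.0001
grasp_force: 1.6
```

```bash
python3 -m creep '[{"wx":0,"wy":0,"wz":0,"tx":0,"ty":0,"tz":2,"gripper":-1},{"wx":0,"wy":0,"wz":0,"tx":0,"ty":0,"tz":4,"gripper":-1},{"wx":0,"wy":0,"wz":0,"tx":0,"ty":0,"tz":4,"gripper":-1},{"wx":0,"wy":0,"wz":0,"tx":0,"ty":0,"tz":4,"gripper":-1}]'
python3 -m creep '[{"wx":0,"wy":0,"wz":0,"tx":0,"ty":0,"tz":-30,"gripper":-1},{"wx":0,"wy":0,"wz":0,"tx":0,"ty":0,"tz":-70,"gripper":-1},{"wx":0,"wy":0,"wz":0,"tx":0,"ty":40,"tz":-110,"gripper":-1},{"wx":0,"wy":0,"wz":0,"tx":0,"ty":40,"tz":-150,"gripper":-1},{"wx":0,"wy":0,"wz":0,"tx":0,"ty":40,"tz":-150,"gripper":-1}]'
python3 - <<'E'
from h import *
go(.461,-.134,.25,175)
o=get_obs(); p,d=optics.read_camera('wrist'); np.savez('/tmp/w2.npz',p=p,d=d); cv2.imwrite('pics/w2.png',p[:,:,::-1])
X=cloud('wrist',p,d,o); cover(X,d>0,p)
for c in ['wrist','top']:
    if c=='top': optics.read_camera(c)
    for q in ['slot','cover_edge']: print(q,[(np.round(r['point'],3).tolist(),round(r['confidence'],2)) for r in nets.place_of(q,c)[:2]])
# slot floor: points 6..20 mm below the disc plane near the disc
P=X[(d>0)&(np.hypot(X[...,0]-.461,X[...,1]+.134)<.040)]
F=P[(P[:,2]<.095)]
print(len(P),len(F),np.percentile(P[:,2],[2,10,30,50,70,90]).round(4))
if len(F)>30: print(np.round(cv2.minAreaRect((F[:,:2]*1000).astype(np.float32)),1) if 0 else cv2.minAreaRect((F[:,:2]*1000).astype(np.float32)))
E
```

```text
time_s: 4.12
tool_pos: [0.4486, -0.2258, 0.0971]
tool_rot: [-179.9, -0.0, 174.9]
force: [-7.1, 3.4, 16.5]
grip_width: -0.0001
grasp_force: 8.1
time_s: 4.53
tool_pos: [0.4562, -0.1842, 0.2516]
tool_rot: [-179.7, 0.6, 175.1]
force: [1.1, -1.3, 0.5]
grip_width: 0.0002
grasp_force: 0.0
t 4.53 pos [ 0.4562 -0.1842  0.2516] rot [-179.7    0.6  175.1] F [ 1.1 -1.3  0.5] q7 104.9 -> shift [-0.5 50.4  1.4] wz 0.1
plane [-0.0187  0.0017  0.1101] tilt 0.019 yaw from tilt -5.1 rect [ 504.6 -137.6] [289.7 218.5] 84.38 35724
slot [([0.457, -0.13, 0.104], 0.95)]
cover_edge [([0.397, -0.124, 0.1], 0.95)]
slot [([0.457, -0.136, 0.102], 0.69), ([0.396, -0.128, 0.109], 0.65)]
cover_edge [([0.397, -0.126, 0.106], 0.88)]
31801 2446 [0.0885 0.1022 0.337  0.3458 0.3605 0.3637]
((452.5587463378906, -133.7858123779297), (62.062808990478516, 77.73124694824219), 4.60577917098999)
```

View pics/w2.png

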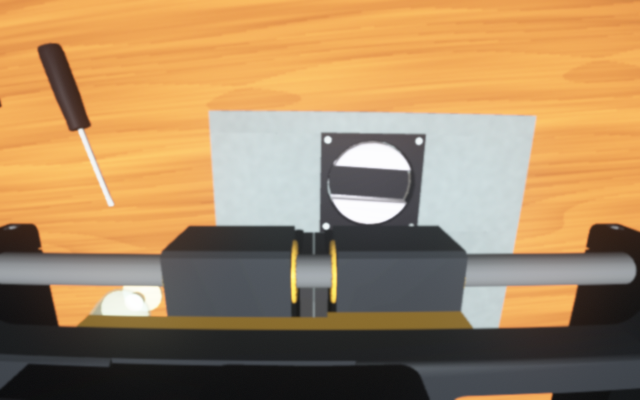

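Run:
```python
from h import *
z=np.load('/tmp/w2.npz'); p,d=z['p'],z['d']; o=get_obs(); X=cloud('wrist',p,d,o)
roi=np.zeros(d.shape,bool); roi[138:226,324:418]=1
w=(p.min(2)>205)&roi&(X[...,2]<.13)
w=cv2.morphologyEx(w.astype(np.uint8),cv2.MORPH_OPEN,np.ones((5,5)))
n,l,s,c=cv2.connectedComponentsWithStats(w); 
ids=[i for i in range(1,n) if s[i,4]>300]; P=X[np.isin(l,ids)]; print(s[ids].tolist(), P[:,2].mean())
(cx,cy),r=cv2.minEnclosingCircle((P[:,:2]*1000).astype(np.float32)); print('disc',cx,cy,r)
a,b=[X[l==i][:,:2].mean(0) for i in ids[:2]]; print('centroids',a,b,'axis across deg',np.degrees(np.arctan2(*(b-a)[::-1])))
# slot wall lines in pixels
for sel in ids[:2]:
    q=X[l==sel]; 
    print(cv2.minAreaRect((q[:,:2]*1000).astype(np.float32)))
```

```text
[[338, 143, 71, 27, 1332], [335, 199, 68, 24, 1162]] 0.09545029672982354
disc 453.07318115234375 -134.59019470214844 37.67045974731445
centroids [ 0.42862036 -0.13072958] [ 0.47687192 -0.13878709] axis across deg -9.480328217160197
((427.1244812011719, -130.054931640625), (63.365211486816406, 21.738407135009766), 81.01376342773438)
((478.7571716308594, -138.35919189453125), (62.26942825317383, 21.458295822143555), 81.6936264038086)
```

```bash
python3 -m creep '[{"wx":0,"wy":0,"wz":2,"tx":-15,"ty":20,"tz":0,"gripper":-0.3},{"wx":0,"wy":0,"wz":4,"tx":-30,"ty":40,"tz":5,"gripper":-0.3},{"wx":0,"wy":0,"wz":4,"tx":-38,"ty":48,"tz":15,"gripper":-0.3},{"wx":0,"wy":0,"wz":4,"tx":-38,"ty":48,"tz":20,"gripper":-0.3},{"wx":0,"wy":0,"wz":4,"tx":-38,"ty":48,"tz":20,"gripper":-0.3}]'
python3 -m creep '[{"wx":0,"wy":0,"wz":0,"tx":0,"ty":0,"tz":0,"gripper":-0.3},{"wx":0,"wy":0,"wz":0,"tx":0,"ty":0,"tz":0,"gripper":-0.3}]' >/dev/null
python3 - <<'E'
from h import *
go(.459,-.134,.12,171)
o=get_obs(); p,d=optics.read_camera('wrist'); np.savez('/tmp/w3.npz',p=p,d=d); cv2.imwrite('pics/w3.png',p[:,:,::-1])
X=cloud('wrist',p,d,o); cover(X,d>0,p); print(o['grip_width'])
near=(np.hypot(X[...,0]-.457,X[...,1]+.134)<.05)&(X[...,2]<.13)
w=((p.min(2)>200)&near).astype(np.uint8); w=cv2.morphologyEx(w,cv2.MORPH_OPEN,np.ones((5,5)))
n,l,s,c=cv2.connectedComponentsWithStats(w); ids=[i for i in range(1,n) if s[i,4]>300]; print(s[ids].tolist())
P=X[np.isin(l,ids)]; print('disc',cv2.minEnclosingCircle((P[:,:2]*1000).astype(np.float32)),P[:,2].mean())
for i in ids: print(cv2.minAreaRect((X[l==i][:,:2]*1000).astype(np.float32)))
print('slot',[(np.round(r['point'],3).tolist(),round(r['confidence'],2)) for r in nets.place_of('slot','wrist')[:2]])
p,d=optics.read_camera('scene');print('slot',[(np.round(r['point'],3).tolist(),round(r['confidence'],2)) for r in nets.place_of('slot','scene')[:2]])
E
```

```text
time_s: 5.25
tool_pos: [0.4927, -0.1412, 0.2218]
tool_rot: [179.9, -0.3, 170.9]
force: [-0.6, -0.3, -0.2]
grip_width: 0.0253
grasp_force: 0.0
t 5.42 pos [ 0.4934 -0.1427  0.2242] rot [-1.800e+02 -1.000e-01  1.708e+02] F [-0.3  0.3  0.2] q7 92.1 -> shift [ 35.3   3.1 104.3] wz -0.2
plane [-0.0198  0.0021  0.1106] tilt 0.02 yaw from tilt -6.07 rect [ 504.9 -137.9] [289.5 219.3] 84.43 54880
0.02957381520412485
[[278, 102, 81, 31, 1834], [278, 168, 80, 29, 1690]]
disc ((457.837646484375, -132.8186492919922), 39.71706008911133) 0.10306886451618034
((432.31756591796875, -129.34230041503906), (63.747589111328125, 24.187255859375), 80.74024963378906)
((485.1404724121094, -138.66368103027344), (66.17527770996094, 22.48837661743164), 81.34034729003906)
slot []
slot [([0.46, -0.131, 0.103], 0.63)]
```

View pics/w3.png

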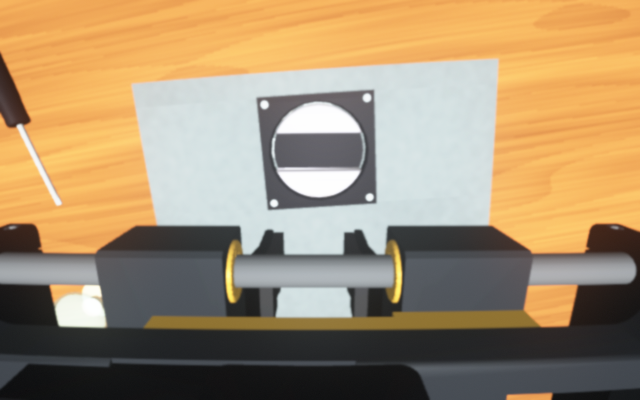

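The slot is level in the picture at (318,152), so the tool is aligned with it and the centre estimates agree. Moving over it and lowering the two spread fingertips in.

```bash
python3 -m creep '[{"wx":0,"wy":0,"wz":0,"tx":20,"ty":2,"tz":20,"gripper":-0.3},{"wx":0,"wy":0,"wz":0,"tx":35,"ty":3,"tz":50,"gripper":-0.3},{"wx":0,"wy":0,"wz":0,"tx":35,"ty":3,"tz":80,"gripper":-0.3},{"wx":0,"wy":0,"wz":0,"tx":35,"ty":3,"tz":104,"gripper":-0.3},{"wx":0,"wy":0,"wz":0,"tx":35,"ty":3,"tz":104,"gripper":-0.3}]'
python3 -c "
from h import *; go(.459,-.1335,.094,171)"
```

```text
time_s: 6.03
tool_pos: [0.4564, -0.1323, 0.1166]
tool_rot: [179.9, -0.4, 170.9]
force: [-1.1, 0.3, 0.4]
grip_width: 0.0302
grasp_force: 0.0
t 6.03 pos [ 0.4564 -0.1323  0.1166] rot [179.9  -0.4 170.9] F [-1.1  0.3  0.4] q7 91.5 -> shift [-2.9 -0.8 22.6] wz -0.1
```

```bash
python3 -m creep '[{"wx":0,"wy":0,"wz":0,"tx":-1,"ty":0,"tz":6,"gripper":-0.3},{"wx":0,"wy":0,"wz":0,"tx":-1,"ty":0,"tz":12,"gripper":-0.3},{"wx":0,"wy":0,"wz":0,"tx":-1,"ty":0,"tz":18,"gripper":-0.3},{"wx":0,"wy":0,"wz":0,"tx":-1,"ty":0,"tz":24,"gripper":-0.3},{"wx":0,"wy":0,"wz":0,"tx":-1,"ty":0,"tz":24,"gripper":-0.3}]'
python3 -c "
from h import *; go(.459,-.1335,.094,171)"
```

```text
time_s: 6.45
tool_pos: [0.4609, -0.133, 0.096]
tool_rot: [180.0, -0.0, 170.9]
force: [0.4, -0.1, 0.4]
grip_width: 0.0304
grasp_force: 0.0
t 6.45 pos [ 0.4609 -0.133   0.096 ] rot [180.   -0.  170.9] F [ 0.4 -0.1  0.4] q7 90.2 -> shift [ 1.8 -0.8  2. ] wz -0.1
```

```bash
python3 -m creep '[{"wx":0,"wy":0,"wz":0,"tx":1,"ty":0,"tz":4,"gripper":-0.3},{"wx":0,"wy":0,"wz":5,"tx":1,"ty":0,"tz":4,"gripper":-0.3},{"wx":0,"wy":0,"wz":10,"tx":1,"ty":0,"tz":4,"gripper":-0.3},{"wx":0,"wy":0,"wz":15,"tx":1,"ty":0,"tz":4,"gripper":-0.3},{"wx":0,"wy":0,"wz":20,"tx":1,"ty":0,"tz":4,"gripper":-0.3}]'
python3 -c "
from h import *; go(.459,-.1335,.09,75)"
```

```text
time_s: 6.87
tool_pos: [0.4594, -0.1323, 0.0923]
tool_rot: [-180.0, -0.1, 150.7]
force: [-2.1, 1.3, -0.7]
grip_width: 0.0303
grasp_force: 0.9
t 6.87 pos [ 0.4594 -0.1323  0.0923] rot [-1.800e+02 -1.000e-01  1.507e+02] F [-2.1  1.3 -0.7] q7 70.0 -> shift [-0.2 -1.3  2.3] wz 75.7
```

```bash
python3 -m creep '[{"wx":0,"wy":0,"wz":5,"tx":0,"ty":-1,"tz":0,"gripper":-0.3},{"wx":0,"wy":0,"wz":10,"tx":0,"ty":-1,"tz":0,"gripper":-0.3},{"wx":0,"wy":0,"wz":15,"tx":0,"ty":-1,"tz":0,"gripper":-0.3},{"wx":0,"wy":0,"wz":20,"tx":0,"ty":-1,"tz":0,"gripper":-0.3},{"wx":0,"wy":0,"wz":25,"tx":0,"ty":-1,"tz":0,"gripper":-0.3}]'
python3 -c "
from h import *; go(.459,-.1335,.09,75); print(get_obs()['wrist_torque'])"
```

```text
time_s: 7.28
tool_pos: [0.4592, -0.1329, 0.0924]
tool_rot: [-180.0, -0.1, 125.7]
force: [-1.7, 1.5, 0.0]
grip_width: 0.0303
grasp_force: 1.0
t 7.28 pos [ 0.4592 -0.1329  0.0924] rot [-1.800e+02 -1.000e-01  1.257e+02] F [-1.7  1.5  0. ] q7 45.4 -> shift [-0.4 -0.5  2.4] wz 50.7
[0.34066987 0.17335728 0.02620036]
```

```bash
python3 -m creep '[{"wx":0,"wy":0,"wz":5,"tx":0,"ty":0,"tz":0,"gripper":-0.3},{"wx":0,"wy":0,"wz":10,"tx":0,"ty":0,"tz":0,"gripper":-0.3},{"wx":0,"wy":0,"wz":15,"tx":0,"ty":0,"tz":0,"gripper":-0.3},{"wx":0,"wy":0,"wz":20,"tx":0,"ty":0,"tz":0,"gripper":-0.3},{"wx":0,"wy":0,"wz":25,"tx":0,"ty":0,"tz":0,"gripper":-0.3}]'
python3 -m creep '[{"wx":0,"wy":0,"wz":5,"tx":0,"ty":0,"tz":0,"gripper":-0.3},{"wx":0,"wy":0,"wz":10,"tx":0,"ty":0,"tz":0,"gripper":-0.3},{"wx":0,"wy":0,"wz":15,"tx":0,"ty":0,"tz":0,"gripper":-0.3},{"wx":0,"wy":0,"wz":20,"tx":0,"ty":0,"tz":0,"gripper":-0.3},{"wx":0,"wy":0,"wz":20,"tx":0,"ty":0,"tz":0,"gripper":-0.3}]'
python3 -c "
from h import *; go(.459,-.1335,.09,73); print(get_obs()['wrist_torque'])"
```

```text
time_s: 7.7
tool_pos: [0.4593, -0.133, 0.0917]
tool_rot: [-180.0, -0.0, 100.8]
force: [2.3, 0.1, -8.5]
grip_width: 0.0307
grasp_force: 9.7
time_s: 8.12
tool_pos: [0.4591, -0.1333, 0.0918]
tool_rot: [-179.9, -0.0, 80.8]
force: [0.2, 0.1, 0.4]
grip_width: 0.0306
grasp_force: 0.0
t 8.12 pos [ 0.4591 -0.1333  0.0918] rot [-179.9   -0.    80.8] F [0.2 0.1 0.4] q7 0.8 -> shift [-0.2 -0.1  1.8] wz 7.8
[-0.03181248 -0.07051185 -0.03186468]
```

```bash
python3 -m creep '[{"wx":0,"wy":0,"wz":4,"tx":0,"ty":0,"tz":0,"gripper":-0.3},{"wx":0,"wy":0,"wz":8,"tx":0,"ty":0,"tz":0,"gripper":-0.3},{"wx":0,"wy":0,"wz":11,"tx":0,"ty":0,"tz":0,"gripper":-0.3},{"wx":0,"wy":0,"wz":11,"tx":0,"ty":0,"tz":0,"gripper":-0.3}]'
python3 - <<'E'
from h import *
go(.459,-.1335,.09,85); print(get_obs()['wrist_torque'])
p,d=optics.read_camera('top'); cv2.imwrite('pics/t2.png',cv2.resize(p[150:270,300:450,::-1],None,fx=5,fy=5))
E
```

```text
time_s: 8.45
tool_pos: [0.4596, -0.1332, 0.0925]
tool_rot: [-180.0, 0.0, 70.2]
force: [0.3, 0.8, -3.9]
grip_width: 0.0309
grasp_force: 21.2
t 8.45 pos [ 0.4596 -0.1332  0.0925] rot [-180.     0.    70.2] F [ 0.3  0.8 -3.9] q7 -9.8 -> shift [-0.5 -0.4  2.5] wz -14.8
[ 0.21404913 -0.06028704  1.34584328]
```

The wrist torque of 1.3 N·m says the disc is against its stop. I back the tool off to the slot's direction, lift out and look.

```bash
python3 -m creep '[{"wx":0,"wy":0,"wz":-6,"tx":0,"ty":0,"tz":0,"gripper":-0.3},{"wx":0,"wy":0,"wz":-13,"tx":0,"ty":0,"tz":0,"gripper":-0.3},{"wx":0,"wy":0,"wz":-13,"tx":0,"ty":0,"tz":-10,"gripper":-0.3},{"wx":0,"wy":0,"wz":-13,"tx":0,"ty":0,"tz":-30,"gripper":-0.3},{"wx":0,"wy":0,"wz":-13,"tx":0,"ty":0,"tz":-70,"gripper":-0.3}]'
python3 -m creep '[{"wx":0,"wy":0,"wz":0,"tx":0,"ty":-30,"tz":-30,"gripper":-0.3},{"wx":0,"wy":0,"wz":0,"tx":0,"ty":-60,"tz":-60,"gripper":-0.3},{"wx":0,"wy":0,"wz":0,"tx":35,"ty":-60,"tz":-60,"gripper":-0.3},{"wx":0,"wy":0,"wz":0,"tx":50,"ty":-60,"tz":-60,"gripper":-0.3},{"wx":0,"wy":0,"wz":0,"tx":50,"ty":-60,"tz":-60,"gripper":-0.3}]'
python3 -m creep '[{"wx":0,"wy":0,"wz":0,"tx":0,"ty":0,"tz":0,"gripper":-0.3},{"wx":0,"wy":0,"wz":0,"tx":0,"ty":0,"tz":0,"gripper":-0.3}]' >/dev/null
python3 - <<'E'
from h import *
go(.459,-.1335,.12,85)
o=get_obs(); p,d=optics.read_camera('wrist'); cv2.imwrite('pics/w4.png',p[:,:,::-1])
X=cloud('wrist',p,d,o); cover(X,d>0,p)
near=(np.hypot(X[...,0]-.459,X[...,1]+.1335)<.05)&(X[...,2]<.13)
w=((p.min(2)>200)&near).astype(np.uint8); w=cv2.morphologyEx(w,cv2.MORPH_OPEN,np.ones((5,5)))
n,l,s,c=cv2.connectedComponentsWithStats(w)
for i in range(1,n):
    if s[i,4]>300: print(s[i],cv2.minAreaRect((X[l==i][:,:2]*1000).astype(np.float32)))
p,d=optics.read_camera('top'); cover(cloud('top',p,d),d>0,p); cv2.imwrite('pics/t3.png',p[:,:,::-1])
E
```

```text
time_s: 8.92
tool_pos: [0.4569, -0.1332, 0.1608]
tool_rot: [-179.6, -0.1, 82.7]
force: [0.0, -0.8, -0.6]
grip_width: 0.0302
grasp_force: 0.0
time_s: 9.33
tool_pos: [0.4074, -0.0736, 0.225]
tool_rot: [179.7, 0.1, 83.0]
force: [-0.2, 0.5, 0.4]
grip_width: 0.0307
grasp_force: 0.0
t 9.5 pos [ 0.4063 -0.0776  0.2231] rot [180.    0.   82.8] F [-0.2  0.3 -1. ] q7 7.1 -> shift [-48.8  59.2 103.1] wz -2.2
plane [-0.0067 -0.0025  0.1017] tilt 0.007 yaw from tilt 20.71 rect [ 519.6 -111.3] [233.  243.2] 84.43 48133
[ 345  207   70   25 1180] ((461.08880615234375, -106.76356506347656), (21.923547744750977, 59.617977142333984), 81.73895263671875)
plane [-0.005  -0.0006  0.1017] tilt 0.005 yaw from tilt 6.73 rect [ 516.5 -138.5] [291.9 243.4] 85.06 3767
```

View pics/w4.png

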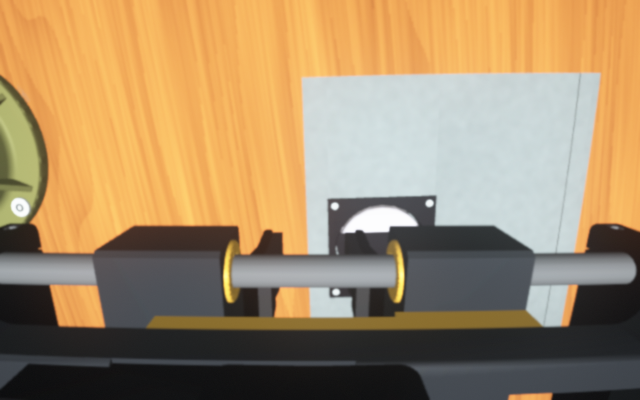

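The disc is half hidden behind the fingers at (380,225), so I shift the camera and look once more.

```bash
python3 -m creep '[{"wx":0,"wy":0,"wz":0,"tx":-40,"ty":15,"tz":0,"gripper":-0.3},{"wx":0,"wy":0,"wz":0,"tx":-80,"ty":30,"tz":0,"gripper":-0.3},{"wx":0,"wy":0,"wz":0,"tx":-100,"ty":40,"tz":0,"gripper":-0.3},{"wx":0,"wy":0,"wz":0,"tx":-100,"ty":40,"tz":0,"gripper":-0.3},{"wx":0,"wy":0,"wz":0,"tx":-100,"ty":40,"tz":0,"gripper":-0.3}]' >/dev/null
python3 -m creep '[{"wx":0,"wy":0,"wz":0,"tx":0,"ty":0,"tz":0,"gripper":-0.3},{"wx":0,"wy":0,"wz":0,"tx":0,"ty":0,"tz":0,"gripper":-0.3},{"wx":0,"wy":0,"wz":0,"tx":0,"ty":0,"tz":0,"gripper":-0.3}]'
python3 - <<'E'
from h import *
o=get_obs(); p,d=optics.read_camera('wrist'); cv2.imwrite('pics/w5.png',p[:,:,::-1])
X=cloud('wrist',p,d,o); cover(X,d>0,p)
near=(np.hypot(X[...,0]-.459,X[...,1]+.1335)<.05)&(X[...,2]<.13)
w=((p.min(2)>200)&near).astype(np.uint8); w=cv2.morphologyEx(w,cv2.MORPH_OPEN,np.ones((5,5)))
n,l,s,c=cv2.connectedComponentsWithStats(w)
for i in range(1,n):
    if s[i,4]>300: print(s[i],cv2.minAreaRect((X[l==i][:,:2]*1000).astype(np.float32)))
p,d=optics.read_camera('top'); cover(cloud('top',p,d),d>0,p)
E
```

```text
time_s: 10.27
tool_pos: [0.4336, -0.1798, 0.2226]
tool_rot: [-180.0, 0.0, 83.0]
force: [1.6, 0.2, -0.3]
grip_width: 0.0309
grasp_force: 0.0
plane [-0.0077  0.0003  0.1026] tilt 0.008 yaw from tilt -1.91 rect [ 514.6 -160.9] [246.8 243.8] 84.29 65843
[ 296   86   82   30 1807] ((462.24566650390625, -104.42353057861328), (27.348264694213867, 64.80148315429688), 84.51019287109375)
[ 297  152   81   28 1669] ((456.37066650390625, -158.95806884765625), (21.610563278198242, 65.54976654052734), 83.25225830078125)
plane [-0.0052 -0.0032  0.1016] tilt 0.006 yaw from tilt 31.8 rect [ 516.4 -130.3] [273.9 243.7] 84.57 4220
```

View pics/w5.png

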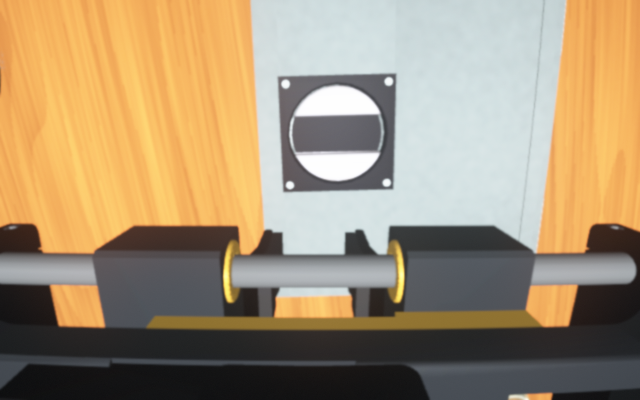

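Run:
```python
from h import *
for n in ['wrist','wrist','top']:
    o=get_obs(); p,d=optics.read_camera(n); X=cloud(n,p,d,o)
    q=(X-[.521,-.139,0])@Rt.from_euler('z',-5.3,degrees=True).as_matrix()
    m=(d>0)&(q[...,0]>-.115)&(q[...,0]<.10)&(abs(q[...,1])>.055)&(abs(q[...,1])<.135)&(abs(q[...,2]-.1)<.012)
    P=q[m]; A=np.c_[P[:,:2],np.ones(len(P))]; k=np.linalg.lstsq(A,P[:,2],rcond=None)[0]
    print(n,k.round(4),'z at edge',(k[2]-.124*k[0]).round(4),'at hinge',(k[2]+.118*k[0]).round(4),len(P))
```

```text
wrist [-0.0051 -0.      0.0983] z at edge 0.0989 at hinge 0.0977 26408
wrist [-0.0052 -0.      0.0983] z at edge 0.0989 at hinge 0.0977 26402
top [-0.0032 -0.0004  0.099 ] z at edge 0.0994 at hinge 0.0986 2140
```

```bash
python3 -c "
from cell import env; print(env.sign_off())"
```

```text
the job is handed in; nothing more can be done
None
```

The job is handed in: the cover measures down (free edge about 1 mm high, within the 2 mm limit) and the fastener is turned to its stop with the slot pointing at the free edge. The hand-in gave no verdict, the arm is clear of the box, and I never moved near the bystanders, though I did not re-measure them at the end.

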